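# Bring the spoon in front of the spray can and spray it

## Task

Slide the carriage with the blue grip post along its track until the upright spoon stands squarely in front of the spray can's nozzle, and leave it there. Then press the can's orange cap all the way down for a moment and let it spring back up. Spray only while the spoon is in front, do not touch the spoon, and leave the other things on the bench where they are.

Things in the scene. Friction and masses are not known exactly. Their poses are not given: they have to be found in the camera images.
- carriage (a joint): Position in m of the wooden carriage (80 x 205 mm, top 34 mm above the bench) on its straight grey track (500 x 90 mm, fixed to the bench): 0 at one end stop, 0.25 at the other, growing along the +y axis of can. About 1.5 N of friction, 0.5 kg; it stays where it is left. Starts between 0 and 0.05, short of the can
- carriage_grip (a point): Point on the axis of the carriage's blue square grip post, 90 mm above the bench. The post is upright, 24 x 24 mm, its sides parallel to the track, from 34 to 110 mm above the bench, 140 mm from the spoon on its -y side. Axes: y along the track, z up
- spoon_bowl (a point): Centre of the round bowl (54 mm across) of the red-brown wooden spoon, 180 mm above the bench. It stands upright, bowl up, hollow side to the can, its handle in a steel block (36 mm square, top at 64 mm) on the carriage; bowl top at 207 mm. A cardboard screen (90 mm wide along the track, top at 204 mm) stands on the carriage 36 mm behind it
- spoon: The same spoon, its origin at the foot of the handle straight below the bowl, 58 mm above the bench. Its lacquer is fresh: not to be touched
- can: Green spray can with a paper band, 66 mm across, clamped on a fixed steel foot (95 mm square), its axis 130 mm from the track's centre line. Origin on the can's axis at bench height; -x is the way the nozzle sprays (square to the track), y is parallel to the track, z up. Its place along the track differs each time
- cap_top (a point): Centre of the flat top of the orange round cap (36 mm across, 25 mm high) on the green spray can; top 190 mm above the bench when up. A black nozzle dot on its side faces the track
- cap (a joint): How far the orange cap is pressed down, in m: 0 up, 0.008 all the way down. A spring pushes it up: it begins to move at about 3 N and is fully down at about 8 N, and it springs back by itself
- jar: Loose amber glass jar with black lid, 64 mm across and 75 mm high, standing beside the spray can, on its -y side. Origin under its centre. Leave alone
- tape: Loose green tape roll lying flat, 90 mm across, 45 mm high, beside the spray can on its +y side. Origin under its centre. Leave alone
- brush: Loose brush lying on the bench, 190 mm long, on the robot's side of the track. Leave alone
- tape_buff: Loose yellow tape roll lying flat, 100 mm across, 40 mm high, on the bench to the left. Leave alone
- spare_can: Loose white can with white lid, 60 mm across, 160 mm high, standing far right. Not the can to press. Leave alone
- screwdriver: Loose screwdriver with red handle, 180 mm long, lying on the bench to the right. Leave alone
- dish: Loose white ceramic bowl, 90 mm across, 40 mm high, on the bench to the right. Leave alone
Not all that is in view belongs to the job. What is shaped like the can but red is not meant.

How it is judged:
By the outcome, as a careful person would: the job done as asked, in the order asked, and still so for the second after the job is handed in, with the robot touching nothing.
It also fails if it takes over 48 s, if anything falls off the work surface, if the arm or the gripper's body presses on something with over 40 N, if the wrist force passes 120 N, or if a joint passes its speed limit or range.

## Robot

A 6-joint arm with a two-finger parallel gripper is mounted at the origin on the work surface. World frame = base frame: x ahead of the robot, y to its left, z up, the work surface at z = 0. Lengths are in mm, angles in rad, forces in N, time in s.
With the tool pointing down it reaches from about 400 to 925 mm from the base axis. Payload 12.5 kg.
Tool frame: the origin (TCP) lies midway between the tips of the shut fingers; the grasp point (between the pads) lies 19 mm behind it; z points along the fingers, y is the line along which they close (so a half turn about z gives the same grasp; the last joint's range is limited). The gripper opens to 95 mm and grips with 3 to 60 N. Pads are 20 mm wide; open, the fingers measure 119 mm over their backs; the gripper's body (75 mm by 180 mm) begins 59 mm behind the grasp point.
Start: joints at [-1.443, 0.491, 1.559, -0, 1.092, -0.106], TCP at [144.819, -608.008, 214.661] pointing down, gripper open.
Joint ranges: [-3.1, 3.1], [-0.84, 2.19], [0.05, 2.79], [-1.13, 4.28], [0.06, 2.93], [-2.69, 2.69]. Speed limits (rad/s): [2.22, 2.22, 2.79, 3.14, 3.14, 3.14].

## Interface

Orientations are given as [roll, pitch, yaw] about the fixed x, y, z axes, in that order (R = Rz(yaw) Ry(pitch) Rx(roll)).
In Python, from cell import env gives the robot as it stands.
- The arm moves only by the shell command python3 -m inch 'ROWS'. ROWS is JSON, a list of rows, each a list of 7 numbers: the turn, a rotation vector about the tool's x, y, z in rad, then the shift along the tool's x, y, z in cm, then the closure, from -1 (fully open) to 1 (shut). A call has 1 to 20 rows; each row shifts and turns the commanded pose from where the row before left it, along the tool's axes as they then stand; what a row does not reach is not made up. A row lasts 1/8 s, in which the tool goes at most 62.5 mm and 10.7 degrees, less where a joint would pass 70% of its speed; a pose out of reach is approached as far as the arm can. A call with a gripper value outside its range is refused whole. The fingers move at their own pace and stop on an object; the grip force is fixed at half the most. Time passes only in rows, so rows that do not move let the fingers close. It gives the time, the measured TCP pose, the force, the opening and the grip force at its end, in the units of the state.
- env.state(): the state, without advancing time (a new reading comes with each control period).
- env.read_camera(name): name is "scene" or "side" or "wrist"; returns a dict with "img" (420x560x3 uint8, red, green, blue), "depth" (420x560 float32, mm along the optical axis (not along the pixel's ray), 0 where there is no reading), "fx", "fy", "cx", "cy" (pixels), "D" ([k1, k2, p1, p2, k3] as OpenCV has them; the pictures are not rectified), "position" and "orientation" of the camera in the world. Camera axes: x right, y down, z forward; pixel columns grow to the right and rows downward; lengths in mm; the calibration is good to about 2 mm. A picture is of the moment at which its call begins.
- env.job_done(): hands the job in; it is judged then, once.
Trained networks look in a picture, given as the dict that the camera call returned (one of the last four; its "shot" number tells which), for a name from the list of things; names that differ only in an ending like _2 or _b are one class to them, and where a whole thing is asked for, a point or a joint stands for the part that bears it (a point fixed in the world has none). Each returns a list of dicts, best first, with "score" (0 to 1); they miss things now and then, are a little off and sometimes report something else, mostly with a low value. They report only what shows in the picture. A call takes as long as a camera call. They do not tell look-alikes from the thing itself.
- env.find_in(picture, target): "centre" ([x, y, z] in mm, in the coordinates of the camera as it stood for that picture, good to about 4 mm: the middle of the surface that is visible of it).
- env.trace(picture, target): "mask" (420x560 bool, what is visible of it).
The state is a dict: "t": time; "joints": joint angles; "qvel": joint speeds; "tau": joint torques, N m; "eef_pos": TCP position; "tcp_rot": TCP orientation; "ft_force": force on the tool from outside, world axes, zero at the start; "moment": the same for the moment, N m; "opening": opening from 0.0 (shut) to 1.0 (fully open); "grip_force": force on a finger pad.
Only numpy, scipy, OpenCV 4.12 (cv2) and the standard library are available. Lean on these libraries where they do the work, as an engineer would, in place of code of your own. Each camera call takes 0.05 s, during which the arm holds its last target. There are 200 camera calls.

## Working session

There is one attempt and no reset: what is moved stays moved. The work goes in short steps, Python scripts to look and compute and a shell command to move; the robot and the scene stay as the last step left them, time stands still between calls to the robot, and variables do not carry over. Pictures are saved under pics/ and viewed, at most 10 in all, crops included, and the job is handed in when it is done.

```bash
mkdir -p pics
cat > h.py <<'E'
from cell import env
import numpy as np, cv2
from scipy.spatial.transform import Rotation as R
def rot(o):
    o=np.array(o,float)
    if o.shape==(3,3): return o
    return R.from_euler('xyz',o).as_matrix() if o.size==3 else R.from_quat(o).as_matrix()
def w(p,c): return rot(p["orientation"])@np.array(c)+np.array(p["position"])
def pix(p,X):
    c=rot(p["orientation"]).T@(np.array(X,float)-p["position"])
    K=np.array([[p["fx"],0,p["cx"]],[0,p["fy"],p["cy"]],[0,0,1.]])
    return cv2.projectPoints(c[None],np.zeros(3),np.zeros(3),K,np.array(p["D"],float))[0].ravel()
def cloud(p,mask):
    K=np.array([[p["fx"],0,p["cx"]],[0,p["fy"],p["cy"]],[0,0,1.]])
    v,u=np.nonzero(mask&(p["depth"]>0)); d=p["depth"][v,u]
    n=cv2.undistortPoints(np.c_[u,v].astype(float)[:,None],K,np.array(p["D"],float))[:,0]
    return np.c_[n*d[:,None],d]@rot(p["orientation"]).T+np.array(p["position"])
E
python3 - <<'E'
from h import *
S=env.state(); print({k:np.round(v,3).tolist() for k,v in S.items()})
for n in("scene","side"):
    p=env.read_camera(n); cv2.imwrite(f"pics/{n}0.png",p["img"][...,::-1])
    print(n,p["position"],p["orientation"])
    for t in("carriage_grip","spoon_bowl","cap_top","can","jar","tape","carriage"):
        for d in env.find_in(p,t)[:3]:
            X=w(p,d["centre"]);print(t,round(d["score"],2),X.round(0),pix(p,X).round(0))
E
```

```text
{'t': 0.0, 'joints': [-1.443, 0.492, 1.559, 0.0, 1.092, -0.106], 'qvel': [0.001, 0.002, -0.002, 0.0, 0.0, -0.0], 'tau': [-0.002, -61.265, -25.819, 0.069, 0.048, -0.0], 'eef_pos': [144.788, -607.772, 214.062], 'tcp_rot': [-3.141, -0.0, 0.234], 'ft_force': [1.174, -0.531, -0.984], 'moment': [0.035, 0.046, -0.018], 'grip_force': 0.0, 'opening': 0.998}
scene [ 904.3803982   726.35087063 1437.62711619] [-2.57470735  0.01163397  2.637571  ]
carriage_grip 0.77 [ 506. -104.   37.] [272. 209.]
carriage_grip 0.36 [636. 147.  87.] [273. 278.]
spoon_bowl 0.71 [510. -72. 168.] [275. 194.]
cap_top 0.65 [ 697. -118.  190.] [214. 204.]
can 0.87 [638. 149.  90.] [272. 278.]
can 0.75 [328. 163.  84.] [360. 239.]
can 0.59 [ 705. -106.   86.] [217. 225.]
jar 0.61 [ 281. -416.   23.] [285. 129.]
tape 0.62 [619. 256.  47.] [295. 309.]
carriage 0.65 [ 507. -100.   37.] [272. 210.]
side [ 184.01639025 -786.57247405 1109.06673731] [-2.43116477 -0.00713882 -0.35214042]
cap_top 0.74 [ 672. -320.  123.] [389. 281.]
cap_top 0.47 [ 687. -137.  186.] [365. 213.]
can 0.79 [331. 112.  40.] [220. 216.]
can 0.69 [618. 107.  81.] [306. 186.]
can 0.55 [ 677. -144.   80.] [358. 240.]
jar 0.75 [656.  -0.  52.] [329. 212.]
tape 0.88 [601. 255.  32.] [284. 168.]
carriage 0.86 [ 500. -118.   37.] [297. 258.]
```

View pics/scene0.png

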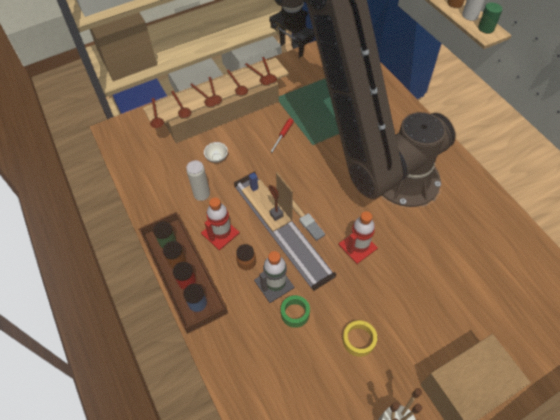

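View pics/side0.png

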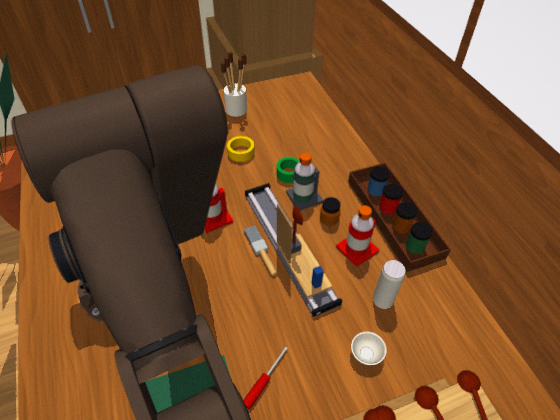

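Scene picture: cans with orange caps stand at (272,278) (green/dark body on a steel foot, jar and green tape beside it), (217,225) (red) and (360,239) (red). The white spare can is at (198,182). I choose (272,278), cap at about (274,258). The blue post is at (254,182), the spoon at (275,195) with its screen at (286,193). In the side view the can is at (305,185), the cap at (306,159) and the post at (318,277).

```bash
cat >> h.py <<'E'
def hue(p,lo,hi,box,smin=120,vmin=40):
    h=cv2.cvtColor(p["img"],cv2.COLOR_RGB2HSV); m=cv2.inRange(h,(lo,smin,vmin),(hi,255,255))>0
    b=np.zeros_like(m); x0,y0,x1,y1=box; b[y0:y1,x0:x1]=1
    return m&b
E
python3 - <<'E'
from h import *
B={"scene":dict(cap=(262,246,288,268),post=(244,168,264,194),spoon=(266,180,284,210)),"side":dict(cap=(296,150,316,170),post=(308,262,328,292),spoon=(286,200,304,256))}
o=[]
for n in B:
    p=env.read_camera(n)
    for k,(lo,hi) in dict(cap=(3,20),post=(105,130),spoon=(0,12)).items():
        m=hue(p,lo,hi,B[n][k]);c=cloud(p,m)
        print(n,k,len(c)); 
        if len(c): 
            print(' med',np.median(c,0).round(1),'lo',np.percentile(c,3,axis=0).round(0),'hi',np.percentile(c,97,axis=0).round(0))
            t=c[c[:,2]>np.percentile(c[:,2],97)-4];print(' top',t.mean(0).round(1),len(t))
    # track & carriage wood: points z 25..45 near
    for t in ("carriage","can"):
        for d in env.trace(p,t)[:2]:
            c=cloud(p,d["mask"]); print(n,t,round(d["score"],2),len(c),np.median(c,0).round(0))
            if t=="carriage":
                s=c[abs(c[:,2]-34)<5][:,:2].astype(np.float32); print('rect z34',len(s),cv2.minAreaRect(s))
    a=p["img"][120:320,200:400] if n=="scene" else p["img"][120:320,220:420]
    o.append(cv2.resize(a[...,::-1],(400,400),interpolation=cv2.INTER_CUBIC))
cv2.imwrite("pics/crop1.png",np.hstack(o))
E
```

```text
scene cap 321
 med [603.2  50.3   3.5] lo [549.  -3.  -4.] hi [636. 148. 194.]
 top [621.5 134.  192.5] 63Traceback (most recent call last):
  File "<stdin>", line 7, in <module>
  File "h.py", line 16, in cloud
    n=cv2.undistortPoints(np.c_[u,v].astype(float)[:,None],K,np.array(p["D"],float))[:,0]
      ~~~~~~~~~~~~~~~~~~~^^^^^^^^^^^^^^^^^^^^^^^^^^^^^^^^^^^^^^^^^^^^^^^^^^^^^^^^^^^
cv2.error: OpenCV(4.12.0) /io/opencv/modules/calib3d/src/undistort.dispatch.cpp:347: error: (-215:Assertion failed) CV_IS_MAT(_src) && CV_IS_MAT(_dst) && (_src->rows == 1 || _src->cols == 1) && (_dst->rows == 1 || _dst->cols == 1) && _src->cols + _src->rows - 1 == _dst->rows + _dst->cols - 1 && (CV_MAT_TYPE(_src->type) == CV_32FC2 || CV_MAT_TYPE(_src->type) == CV_64FC2) && (CV_MAT_TYPE(_dst->type) == CV_32FC2 || CV_MAT_TYPE(_dst->type) == CV_64FC2) in function 'cvUndistortPointsInternal'
```

```bash
cat > m.py <<'E'
from h import *
B={"scene":dict(cap=(262,246,288,268),post=(244,166,264,196),spoon=(266,180,284,210)),"side":dict(cap=(296,150,316,170),post=(306,258,330,294),spoon=(286,200,304,256))}
o=[]
for n in B:
    p=env.read_camera(n)
    for k,(lo,hi,sm,zl,zh) in dict(cap=(3,20,150,170,200),post=(100,140,60,40,120),spoon=(0,14,60,60,215)).items():
        m=hue(p,lo,hi,B[n][k],sm,20)
        if not m.any(): print(n,k,"none"); continue
        c=cloud(p,m); c=c[(c[:,2]>zl)&(c[:,2]<zh)]
        print(n,k,m.sum(),len(c)) 
        if len(c): 
            print(' lo',np.percentile(c,3,axis=0).round(0),'hi',np.percentile(c,97,axis=0).round(0))
            t=c[c[:,2]>np.percentile(c[:,2],97)-4];print(' top',t.mean(0).round(1),len(t))
    for t in ("carriage",):
        for d in env.trace(p,t)[:1]:
            c=cloud(p,d["mask"]); print(n,t,round(d["score"],2),len(c),np.median(c,0).round(0))
            s=c[abs(c[:,2]-34)<6][:,:2].astype(np.float32); print('rect z34',len(s),cv2.minAreaRect(s))
    a=p["img"][120:320,200:400] if n=="scene" else p["img"][120:320,220:420]
    o.append(cv2.resize(a[...,::-1],(400,400),interpolation=cv2.INTER_CUBIC))
cv2.imwrite("pics/crop1.png",np.hstack(o))
E
python3 m.py
```

```text
scene cap 116 116
 lo [608. 117. 180.] hi [637. 149. 195.]
 top [620.8 131.8 193.3] 38
scene post 68 66
 lo [ 512. -221.   52.] hi [ 530. -202.  116.]
 top [ 519.8 -212.   114. ] 11
scene spoon 217 145
 lo [ 474. -114.   83.] hi [516. -55. 204.]
 top [511.2 -74.9 203.1] 14
scene carriage 0.68 1789 [507. -97.  41.]
rect z34 817 ((513.0933837890625, -135.15975952148438), (82.20478820800781, 210.8212890625), 4.219590663909912)
side cap 272 113
 lo [603. 111. 172.] hi [636. 142. 191.]
 top [618.9 128.1 188.9] 50
side post 185 183
 lo [ 506. -229.   44.] hi [ 526. -209.  111.]
 top [ 517.4 -217.   109.6] 47
side spoon 505 242
 lo [ 471. -125.   64.] hi [515. -64. 204.]
 top [508.5 -79.9 202.5] 22
side carriage 0.62 2265 [ 502. -120.   38.]
rect z34 1099 ((512.2222290039062, -137.69918823242188), (81.85625457763672, 207.222412109375), 4.488367080688477)
```

View pics/crop1.png

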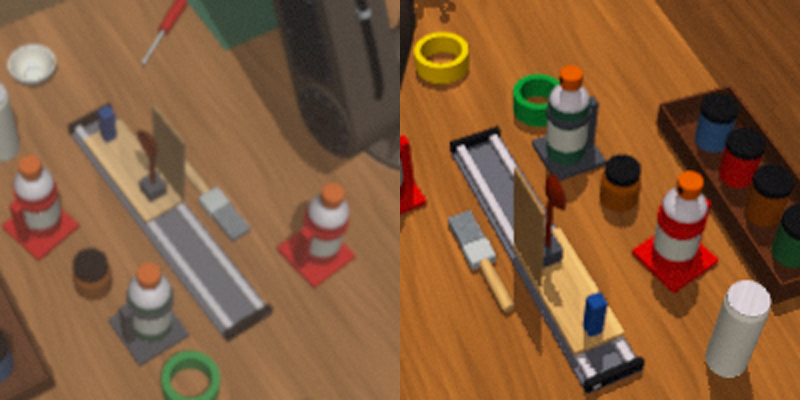

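The crop confirms it. The green can on the grey foot (left half (150,310), right half (568,125)) has the jar on its -y side and the tape on its +y side; the other two cans have red bodies and feet. The post is at about (518,-215), the cap at about (620,130), and the track's yaw is about 4.3°. The can-to-track distance comes out at about 126–130 mm, which fits. First I turn the tool, then move it above the post.

```bash
python3 -m inch '[[0,0,-0.176,0,0,-0.6,-1],[0,0,-0.176,0,0,-0.6,-1],[0,0,-0.176,0,0,-0.6,-1],[0,0,-0.176,0,0,-0.6,-1],[0,0,-0.176,0,0,-0.6,-1],[0,0,-0.176,0,0,-0.6,-1],[0,0,-0.176,0,0,-0.6,-1],[0,0,-0.18,0,0,-0.6,-1],[0,0,0,3.64,4.01,0,-1],[0,0,0,3.64,4.01,0,-1],[0,0,0,3.64,4.01,0,-1],[0,0,0,3.64,4.01,0,-1],[0,0,0,3.64,4.01,0,-1],[0,0,0,3.64,4.01,0,-1],[0,0,0,3.64,4.01,0,-1],[0,0,0,3.64,4.01,0,-1],[0,0,0,3.64,4.01,0,-1],[0,0,0,3.64,4.01,0,-1]]'
cat > m2.py <<'E'
from h import *
import sys
p=env.read_camera("wrist"); cv2.imwrite(f"pics/{sys.argv[1]}.png",p["img"][...,::-1])
S=env.state(); T=np.array(S["eef_pos"]); print(S["t"],T.round(1),np.round(S["tcp_rot"],3),np.round(S["ft_force"],1)); Rt=rot(S["tcp_rot"])
print("cam",p["position"])
for k,(X,lo,hi,sm,zl,zh) in dict(post=((518,-215,100),100,140,60,106,116),cap=((620,130,185),3,20,150,184,196)).items():
    c=cloud(p,hue(p,lo,hi,(0,0,560,420),sm,20)) if hue(p,lo,hi,(0,0,560,420),sm,20).any() else np.zeros((0,3))
    c=c[(c[:,2]>zl)&(c[:,2]<zh)&(np.hypot(c[:,0]-X[0],c[:,1]-X[1])<(260 if k=="post" else 60))]
    if len(c)>5:
        r=cv2.minAreaRect(c[:,:2].astype(np.float32)); C=np.array([*r[0],np.median(c[:,2])])
        print(k,len(c),C.round(1),r[1],r[2],'tool cm',((C-T)@Rt/10).round(2))
E
python3 m2.py w1
```

```text
t: 3.3
eef_pos: [518.5, -213.5, 262.8]
tcp_rot: [3.141, 0.0, 1.646]
ft_force: [0.8, -1.9, 0.1]
opening: 0.999
grip_force: 0.0
3.35 [ 521.6 -209.7  262.7] [ 3.140e+00 -1.000e-03  1.648e+00] [-0.3  4.2 -0.6]
cam [ 512.55733609 -140.95071739  432.58947221]
post 384 [ 520.5 -212.9  109.4] (19.429067611694336, 20.658016204833984) 1.1965805292129517 tool cm [-0.32 -0.16 15.33]
```

View pics/w1.png

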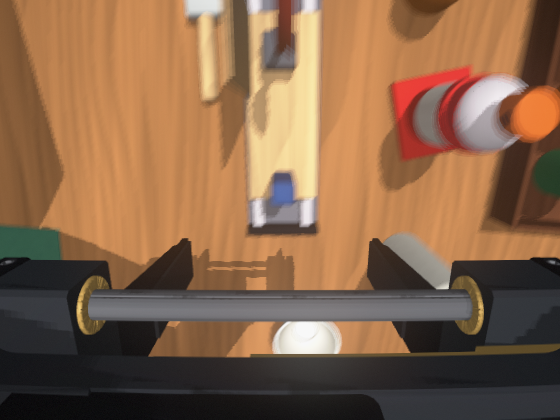

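The wrist view shows the blue post at (283,187) on the carriage, the spoon block at (280,48), and the red can off to the right at (480,110). The track runs straight up the image, so the yaw is aligned. I settle and measure once more at rest.

```bash
python3 -m inch '[[0,0,0,0,0,0,-1],[0,0,0,0,0,0,-1]]' >/dev/null
cat >> m2.py <<'E'
d=env.trace(p,"carriage")
if d:
    c=cloud(p,d[0]["mask"]); s=c[abs(c[:,2]-34)<6]
    print("carr",len(s),cv2.minAreaRect(s[:,:2].astype(np.float32)))
E
python3 m2.py w2
```

```text
3.65 [ 516.8 -215.7  262.7] [-3.141  0.     1.645] [0.3 0.1 0.2]
cam [ 511.11524607 -142.92786246  432.39728731]
post 511 [ 518.7 -214.4  109.3] (21.671926498413086, 22.367883682250977) 4.855614185333252 tool cm [ 0.12  0.2  15.33]
carr 10268 ((512.041748046875, -134.84756469726562), (80.44977569580078, 205.8928680419922), 4.4491987228393555)
```

```bash
python3 -m inch '[[0,0,0,0.12,0.2,3,-1],[0,0,0,0,0,4,-1],[0,0,0,0,0,4,-1],[0,0,0,0,0,4,-1],[0,0,0,0,0,2.5,-1],[0,0,0,0,0,1.5,-1],[0,0,0,0,0,0,-1],[0,0,0,0,0,0,0.6],[0,0,0,0,0,0,0.6],[0,0,0,0,0,0,0.6],[0,0,0,0,0,0,0.6],[0,0,0,0,0,0,0.6],[0,0,0,0,0,0,0.6]]'
```

```text
t: 5.32
eef_pos: [519.3, -213.6, 72.6]
tcp_rot: [-3.142, 0.0, 1.646]
ft_force: [0.1, 0.7, -0.3]
opening: 0.427
grip_force: 0.0
```

```bash
python3 -m inch '[[0,0,0,0,0,0,1],[0,0,0,0,0,0,1],[0,0,0,0,0,0,1],[0,0,0,0,0,0,1],[0,0,0,0,0,0,1]]'
```

```text
t: 5.95
eef_pos: [518.9, -213.6, 72.6]
tcp_rot: [-3.141, -0.0, 1.646]
ft_force: [-5.0, -0.6, 2.1]
opening: 0.252
grip_force: 30.0
```

```bash
python3 -m inch '[[0,0,0,0.5,0,0,1],[0,0,0,1,0,0,1],[0,0,0,2,0,0,1],[0,0,0,2.5,0,0,1],[0,0,0,2.5,0,0,1],[0,0,0,2.5,0,0,1],[0,0,0,2.5,0,0,1],[0,0,0,2.5,0,0,1],[0,0,0,1.5,0,0,1],[0,0,0,1,0,0,1],[0,0,0,0.5,0,0,1],[0,0,0,0.2,0,0,1],[0,0,0,0,0,0,1],[0,0,0,0,0,0,1]]'; python3 m2.py w3
```

```text
t: 7.7
eef_pos: [503.3, -21.7, 72.5]
tcp_rot: [-3.138, -0.001, 1.646]
ft_force: [-11.6, 0.4, 5.8]
opening: 0.252
grip_force: 30.0
7.75 [503.4 -21.7  72.6] [-3.139e+00 -1.000e-03  1.646e+00] [-11.3   0.7   5.6]
cam [497.96160421  50.69568062 242.38660809]
post 1227 [502.5 -16.2 109.1] (23.479881286621094, 11.805364608764648) 4.372952938079834 tool cm [ 0.56 -0.05 -3.66]
carr 29250 ((498.16015625, 37.364830017089844), (80.51336669921875, 156.44969177246094), 4.446721076965332)
```

View pics/w3.png

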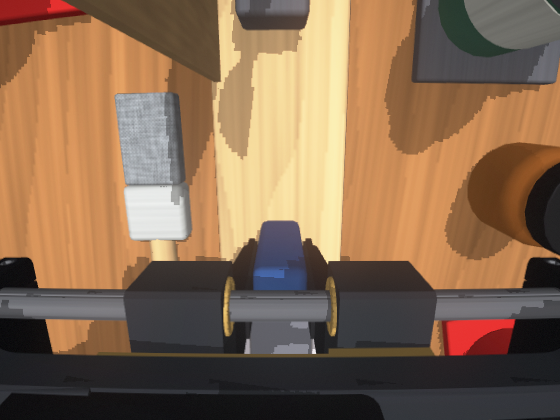

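The wrist view shows the post gripped at (280,255), the spoon block at (272,12) and the can's steel foot at (480,40) with its near edge at row 80. I still need a few mm more, so I measure against the foot edge and in the other cameras.

```bash
cat > m3.py <<'E'
from h import *
a=np.radians(4.42); Y=np.array([-np.sin(a),np.cos(a)]); X=np.array([np.cos(a),np.sin(a)])
p0=np.array([518.7,-214.4]); al=lambda c:(c[...,:2]-p0)@Y; pe=lambda c:(c[...,:2]-p0)@X
T=np.array(env.state()["eef_pos"]); print("tcp along",al(T).round(1),pe(T).round(1))
p=env.read_camera("wrist"); c=cloud(p,np.ones((420,560),bool)); A,P=al(c),pe(c)
for n,(p1,p2,z1,z2) in dict(foot=(85,125,4,60),block=(-15,15,55,70)).items():
    q=(P>p1)&(P<p2)&(c[:,2]>z1)&(c[:,2]<z2)&(A>215); print(n,q.sum(),np.percentile(A[q],[0,1,5]).round(1) if q.any() else '',np.median(c[q,2]) if q.any() else '')
for n in("scene","side"):
    p=env.read_camera(n); c=cloud(p,hue(p,3,20,(240,130,340,280),150,20)); c=c[(c[:,2]>183)&(c[:,2]<198)&(np.hypot(c[:,0]-620,c[:,1]-130)<30)]
    print(n,"cap",len(c),"along",np.percentile(al(c),[2,50,98]).round(1),"perp",np.percentile(pe(c),[2,50,98]).round(1))
    h=hue(p,0,14,(0,0,560,420),60,20); c=cloud(p,h); c=c[(c[:,2]>155)&(c[:,2]<212)&(abs(pe(c))<18)&(abs(al(c)-335)<50)]
    if len(c): print(n,"bowl",len(c),"along",np.percentile(al(c),[2,50,98]).round(1),"perp",np.percentile(pe(c),[2,50,98]).round(1))
    c=cloud(p,hue(p,100,140,(0,0,560,420),60,20)); c=c[(c[:,2]>104)&(c[:,2]<118)&(np.hypot(*(c[:,:2]-T[:2]).T)<25)]
    if len(c): print(n,"post",len(c),"along",np.percentile(al(c),[2,50,98]).round(1))
    m=[round(float(v)) for v in pix(p,[605,130,150])]; u,v=max(m[0]-60,0),max(m[1]-60,0)
    globals().setdefault("o",[]).append(cv2.resize(p["img"][v:v+100,u:u+100,::-1],(400,400),interpolation=cv2.INTER_CUBIC))
import sys; cv2.imwrite(f"pics/{sys.argv[1]}.png",np.hstack(o))
E
python3 m3.py c3
```

```text
tcp along 193.3 -0.5
foot 6163 [289.6 290.2 292.5] 12.719512715265921
block 1220 [313.5 313.8 314. ] 63.08955644295003
scene cap 111 along [322.1 339.4 354.6] perp [113.9 129.7 145.2]
scene bowl 106 along [307.3 330.8 355.7] perp [-4.   2.6  7.1]
scene post 5 along [200.9 203.7 204.1]
side cap 31 along [317.3 331.3 347.6] perp [129.2 136.4 145. ]
side bowl 8 along [316.6 325.9 331.1] perp [-7.9 -5.6 -2.7]
side post 34 along [178.  183.4 198.3]
```

View pics/c3.png

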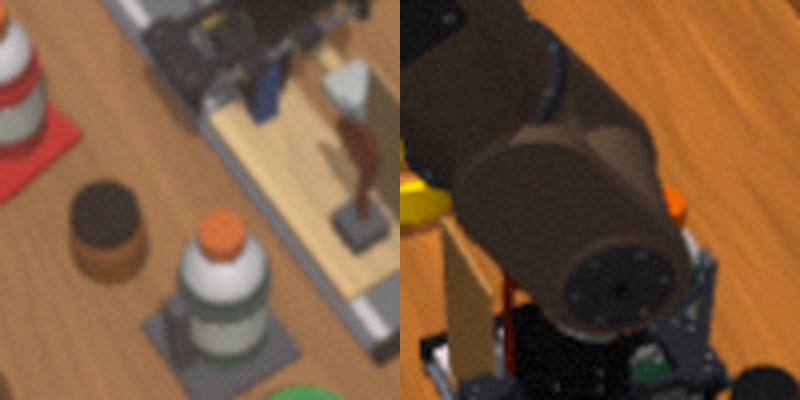

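The scene crop (left half) shows the spoon at (360,150) nearly facing the cap at (222,232). The side view is blocked by the arm. The relative measurements put the cap about 5 mm further along, so I nudge the carriage, then release and lift.

```bash
python3 -m inch '[[0,0,0,0.25,0,0,1],[0,0,0,0.25,0,0,1],[0,0,0,0,0,0,1],[0,0,0,0,0,0,1],[0,0,0,0,0,0,0],[0,0,0,0,0,0,-0.5],[0,0,0,0,0,0,-0.5],[0,0,0,0,0,0,-0.5],[0,0,0,0,0,0,-0.5],[0,0,0,0,0,-2,-0.5],[0,0,0,0,0,-4,-0.5],[0,0,0,0,0,-5,-0.5],[0,0,0,0,0,-5,-0.5],[0,0,0,0,0,-4,-0.5],[0,0,0,0,0,0,-0.5],[0,0,0,0,0,0,-0.5]]'
cat >> m3.py <<'E'
p=env.read_camera("wrist"); 
if len(sys.argv)>2: cv2.imwrite(f"pics/{sys.argv[2]}.png",p["img"][...,::-1])
c=cloud(p,hue(p,3,20,(0,0,560,420),150,20)); c=c[(c[:,2]>184)&(c[:,2]<196)&(np.hypot(c[:,0]-620,c[:,1]-130)<40)]
if len(c)>9: print("wrist cap",len(c),"along",np.percentile(al(c),[2,50,98]).round(1),"perp",np.percentile(pe(c),[2,50,98]).round(1),np.median(c,0))
c=cloud(p,hue(p,100,140,(0,0,560,420),60,20)); c=c[(c[:,2]>104)&(c[:,2]<118)&(np.hypot(*(c[:,:2]-T[:2]).T)<35)]
if len(c)>9: print("wrist post",len(c),"along",np.percentile(al(c),[2,50,98]).round(1),"perp",np.percentile(pe(c),[2,50,98]).round(1))
E
python3 m3.py c4 w4
```

```text
t: 9.95
eef_pos: [504.2, -17.1, 271.8]
tcp_rot: [-3.141, -0.0, 1.646]
ft_force: [-0.2, 0.2, -0.1]
opening: 0.747
grip_force: 0.0
tcp along 197.8 0.7
foot 2215 [289.8 290.1 293.4] 11.99482787241135
block 611 [319.1 319.2 319.7] 63.44832491536744
scene cap 109 along [322.5 338.4 354.3] perp [113.4 129.9 144.6]
scene bowl 105 along [312.1 335.9 360.9] perp [-3.4  2.6  6.5]
scene post 39 along [190.  200.3 209.6]
side cap 1 along [316.1 316.1 316.1] perp [126.8 126.8 126.8]
side bowl 39 along [310.4 318.  333.3] perp [-8.2 -2.9  3.1]
side post 49 along [182.4 191.6 202.8]
wrist cap 2098 along [321.  335.7 348.8] perp [111.5 126.6 143.6] [619.13318835 130.06653341 189.59817794]
wrist post 509 along [187.  198.3 208.8] perp [-11.6  -0.6  10.4]
```

View pics/w4.png

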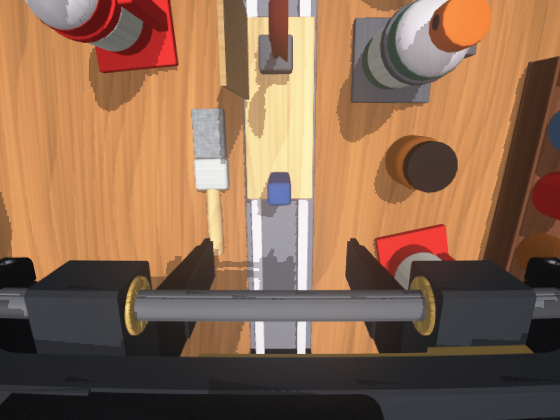

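The wrist view shows the carriage aligned: the block at (277,55) is level with the can foot at (390,60), both centred at about 337 mm along the track. The cap is at (460,22), the jar at (425,165) and the brush at (210,150), both undisturbed. Next I move above the cap with the fingers shut.

```bash
python3 -m inch '[[0,0,0,3.45,3.16,0,1],[0,0,0,3.45,3.16,0,1],[0,0,0,3.45,3.16,0,1],[0,0,0,3.45,3.16,0,1],[0,0,0,0,0,2,1],[0,0,0,0,0,2,1],[0,0,0,0,0,1,1],[0,0,0,0,0,0.5,1],[0,0,0,0,0,0,1],[0,0,0,0,0,0,1],[0,0,0,0,0,0,1]]'
```

```text
t: 11.52
eef_pos: [620.4, 129.9, 218.2]
tcp_rot: [3.141, 0.0, 1.646]
ft_force: [0.7, 0.0, 0.2]
opening: 0.003
grip_force: 0.0
```

```bash
python3 -m inch '[[0,0,0,0,0,1.2,1],[0,0,0,0,0,0.8,1],[0,0,0,0,0,0.4,1],[0,0,0,0,0,0,1]]'; python3 -m inch '[[0,0,0,0,0,0.3,1],[0,0,0,0,0,0.3,1],[0,0,0,0,0,0.2,1],[0,0,0,0,0,0,1]]'
```

```text
t: 12.02
eef_pos: [620.2, 129.9, 193.1]
tcp_rot: [-3.141, 0.0, 1.646]
ft_force: [-0.5, 0.4, 0.3]
opening: 0.007
grip_force: 0.0
t: 12.52
eef_pos: [620.5, 129.9, 186.0]
tcp_rot: [3.141, 0.0, 1.646]
ft_force: [-0.5, 0.4, 4.9]
opening: 0.007
grip_force: 2.7
```

```bash
python3 -m inch '[[0,0,0,0,0,0.3,1],[0,0,0,0,0,0.3,1],[0,0,0,0,0,0.1,1],[0,0,0,0,0,0,1],[0,0,0,0,0,0,1]]'
```

```text
t: 13.15
eef_pos: [620.7, 129.9, 182.1]
tcp_rot: [3.138, 0.0, 1.646]
ft_force: [-9.6, -1.3, 29.0]
opening: 0.004
grip_force: 14.3
```

The cap is on its stop (z 182, 29 N). Lifting off.

```bash
python3 -m inch '[[0,0,0,0,0,-0.5,1],[0,0,0,0,0,-1,1],[0,0,0,0,0,-3,1],[0,0,0,0,0,-4,1],[0,0,0,0,0,-4,1],[0,0,0,-4,0,-2,1],[0,0,0,-4,0,0,1],[0,0,0,-4,0,0,1],[0,0,0,-2,0,0,1],[0,0,0,0,0,0,1],[0,0,0,0,0,0,1]]'; python3 m3.py c5 w5
```

```text
t: 14.52
eef_pos: [630.7, -8.7, 323.5]
tcp_rot: [-3.141, -0.0, 1.646]
ft_force: [-1.0, 0.3, -0.6]
opening: 0.002
grip_force: 0.0
tcp along 196.5 127.5
foot 661 [289.4 289.5 290.7] 11.711660257430708
block 732 [318.7 318.7 319.4] 63.35844320328667
scene cap 111 along [322.2 338.5 353.6] perp [114.4 130.1 144.7]
scene bowl 108 along [312.5 334.2 361.3] perp [-3.8  2.5  6.7]
side cap 79 along [317.9 332.6 348.5] perp [110.8 126.9 143.9]
side bowl 108 along [309.4 325.1 347.7] perp [-8.3 -2.   5.2]
wrist cap 1556 along [320.6 336.8 353. ] perp [113.  128.4 144. ] [621.03826691 131.30577554 189.55626013]
```

View pics/w5.png

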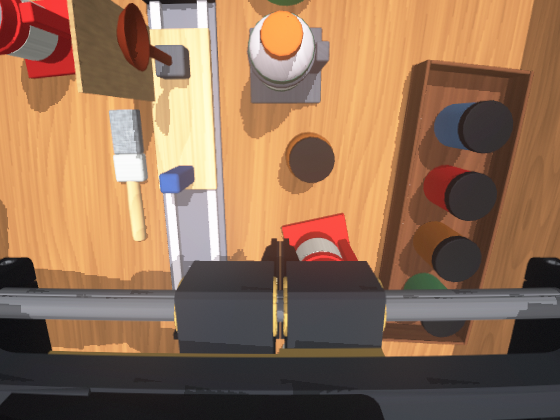

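The cap (281,35) is back up at 190 mm. The spoon (135,40) stands level with it: block centre at 336.7 mm along the track, cap centre at 336.8 mm. Nothing else has moved and the robot is clear.

```bash
python3 -c "
from cell import env
print(env.job_done())"
```

```text
the job is handed in; nothing more can be done
None
```

The job is handed in: the spoon stands squarely in front of the nozzle (within about 2 mm by the camera measurements), the orange cap was pressed fully down once and sprang back up, and the other things on the bench were not touched.

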